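Gauge a turned shaft in the bench caliper

TASK

Take the brass shaft out of the leaning rack and stand it on its foot in the channel of the bench caliper, between the open jaws. Then slide the caliper's jaw (it has a red tab to move it by) gently shut on the shaft until it pushes the spring-loaded anvil in by a few millimetres, without ever driving the anvil to its stop, and leave it clamped there, upright. Leave the other two shafts, the tray and the wrench as they are.

Things in the scene. Friction and masses are not known exactly. Their poses are not given: they have to be found in the camera images.
- shaft_brass: brass-coloured shaft, 30 mm diameter and 120 mm long plus a steel journal (14 mm diameter, 12 mm long) on its top end. Origin: centre of its flat foot; +z along the shaft to the journal. About 0.28 kg. Starts in a rack slot, leaning 30 degrees from vertical, top towards the rack's -x; foot then at rack x 30, y -85, 0 or 85, z 30 mm.
- shaft_dark: dark steel-grey shaft, 30 mm diameter and 120 mm long plus a steel journal (14 mm diameter, 12 mm long) on its top end. Origin: centre of its flat foot; +z along the shaft to the journal. In another slot of the rack, leaning likewise. Bystander.
- shaft_blue: blue shaft, 30 mm diameter and 120 mm long plus a steel journal (14 mm diameter, 12 mm long) on its top end. Origin: centre of its flat foot; +z along the shaft to the journal. In another slot of the rack, leaning likewise. Bystander.
- rack: fixed plywood rack 130 x 250 mm, 90 mm high. Origin: centre of its underside. Three slots 85 mm apart along y, open to +x and upwards, each between two ribs 36 mm apart; they run up towards -x (the robot), 30 degrees from vertical, and hold the lower 70 mm of each shaft; the upper 50 mm and the journal stand free.
- caliper: fixed bench caliper on a green base 130 x 290 x 12 mm. Origin: 10 mm to -x of the middle of the base's underside. Its y is the jaws' travel, towards the anvil. A beam lies at x = 50 to 66 mm, up to 46 mm above the bench; the green fixed head is at y = 108 to 140 mm, up to 78 mm high.
- channel (a point): centre of the channel's floor, where the shaft is to stand: 12 mm above the bench, at caliper (0, 35, 12) mm, axes as the caliper. Two steel ribs, 20 mm high, from y = -18 to +27 mm, stand 40 mm apart (inner faces at x = -20 and +20 mm). No end walls: the jaws close between the ribs.
- anvil_face (a point): centre of the face of the spring-loaded anvil, a 32 mm steel disc that looks to the channel's -y, 24 mm above the channel floor; with the anvil at rest it is 20 mm to +y of the channel's centre. Axes as the caliper. A red flange is behind it.
- anvil (a joint): how far the anvil is pushed in (m): 0 at rest, 0.010 at its stop; its spring gives 1 N per mm.
- jaw_face (a point): centre of the face of the sliding jaw, 36 mm wide and 34 mm high, that looks to +y at the anvil, 24 mm above the channel floor. Axes as the caliper.
- jaw (a joint): gap between the jaw's face and the anvil's rest position (m): 0 shut, 0.085 fully open; the jaw slides along the caliper's y with about 5 N of drag and stays where it is left.
- jaw_tab (a point): centre of the top of the jaw's red upright tab, 140 mm above the bench; the tab is 30 mm wide (along x), 14 mm thick (along y) and stands free for its upper 76 mm. This point lies 10 mm to +x and 61 mm to -y of the jaw's face centre.
- tray: white open plastic tray 100 x 130 x 50 mm, loose bystander. Origin: centre of its underside.
- wrench: steel wrench 180 mm long lying on the bench, loose bystander; origin under its middle, x along it.
Not all that is in view belongs to the job. Of the things that look like the shaft_brass, the smallest one is meant.

How it is judged:
By the outcome, as a careful person would: the job done as asked, in the order asked, and still so for the second after the job is handed in, with the robot touching nothing.
It also fails if it takes over 64 s, if anything falls off the work surface, if the arm or the gripper's body presses on something with over 40 N, if the wrist force passes 120 N, or if a joint passes its speed limit or range.

ROBOT

A 7-joint arm with a two-finger parallel gripper is mounted at the origin on the work surface. World frame = base frame: x ahead of the robot, y to its left, z up, the work surface at z = 0. Lengths are in mm, angles in rad, forces in N, time in s.
With the tool pointing down it reaches from about 425 to 825 mm from the base axis. Payload 3.6 kg.
Tool frame: the origin (TCP) lies on the mounting face of the last link; the fingertips stand 173 mm ahead of it and the grasp point (between the pads) lies 155 mm ahead of it; z points along the fingers, y is the direction in which the jaws open and shut (so a half turn about z gives the same grasp; the last joint's range is limited). The gripper opens to 85 mm and grips with 20 to 120 N. Pads are 22 mm wide; open, the fingers measure 114 mm over their backs; the gripper's body (76 mm by 85 mm) begins 54 mm behind the grasp point. The pads swing forward as they close: fully open they stand 13 mm farther back than shut.
Start: joints at [1.248, 0.615, -0.013, 1.423, 0.008, 1.103, -0.04], TCP at [190.109, -621.558, 404.697] pointing down, gripper open.
Joint ranges: [-3.12, 3.12], [-0.3, 2.06], [-1.34, 1.32], [0.26, 2.42], [-1.36, 4.5], [0.01, 1.98], [-2.84, 2.84]. Speed limits (rad/s): [2.79, 2.79, 3.14, 3.14, 3.14, 3.14, 3.14].

INTERFACE

Orientations are given as a rotation vector (axis times angle).
In Python, from workcell import * gives the robot as it stands.
- The arm moves only by the tool arm_command, never from a script. Its argument "deltas" is a list of rows, each a list of 4 numbers: the shift along the tool's x, y, z in mm, then the turn about the tool's z in degrees. In form: [[tx, ty, tz, spin], ...]. A call has 1 to 5 rows; each row is the pose to reach, as a shift and turn from the pose measured when the call began, along the tool's axes at that moment; what a row does not reach only later rows make up. A row lasts 1/12 s, in which the tool goes at most 41.7 mm and 7.16 degrees, less where a joint would pass 70% of its speed; a pose out of reach is approached as far as the arm can. A call with a gripper value outside its range is refused whole. "hand" is the opening, from 0 (shut) to 1 (fully open), set as the call begins (left out, the last holds). The fingers move at their own pace and stop on an object; "newtons" is the grip in N (left out, the last holds). Time passes only in rows, so rows that repeat a pose let the fingers close. It gives the time, the measured TCP pose, the force and the opening at its end, in the units of the state.
- sense(): the state, without advancing time (a new reading comes with each control period).
- get_image(name): name is "scene" or "top"; returns the picture (420x560x3 uint8, red, green, blue); there is no depth.
- calibration(name): a dict with "fx", "fy", "cx", "cy" (pixels), "origin" and "orientation" of the camera in the world. Camera axes: x right, y up, looking along -z (the intrinsics and any distortion apply to the point x, -y, -z); pixel columns grow to the right and rows downward; lengths in mm; the calibration is good to about 2 mm. A picture is of the moment at which its call begins. calibration takes no time and is no camera call.
- job_done(): hands the job in, once; it reports no verdict.
The state is a dict: "clock": time; "joint_pos": joint angles; "joint_velocities": joint speeds; "joint_torque": joint torques, N m; "eef_pos": TCP position; "tool_rot": TCP orientation; "wrist_force": force on the tool from outside, world axes, zero at the start; "ft_torque": the same for the moment, N m; "width": finger opening in mm.
Only numpy, scipy, OpenCV 4.12 (cv2) and the standard library are available. Lean on these libraries where they do the work, as an engineer would, in place of code of your own. Each camera call takes 0.05 s, during which the arm holds its last target. There are 200 camera calls.

## Working session

There is one attempt and no reset: what is moved stays moved. The work goes in short steps, Python scripts to look and compute and a tool call to move; the robot and the scene stay as the last step left them, time stands still between calls to the robot, and variables do not carry over. Pictures are saved under pics/ and viewed, about 8 in all and at most 12, crops included, and the job is handed in when it is done.

Besides the shell and the picture viewer there is one more tool, called after "Request:" by a JSON object that holds its "fn" and its "kwargs". arm_command: Moves the arm, as the interface text tells. Its arguments: {"type":"object","properties":{"deltas":{"type":"array","items":{"type":"array","items":{"type":"number"}}},"hand":{"type":"number"},"newtons":{"type":"number"}},"required":["deltas"]}

```bash
mkdir -p pics; ls; python3 - <<'E'
from workcell import *
import cv2,json
for n in("scene","top"):
    cv2.imwrite(f"pics/{n}0.png",cv2.resize(get_image(n)[:,:,::-1],(800,600),interpolation=cv2.INTER_CUBIC)); print(n,calibration(n))
print(sense())
E
```

```text
pics
scene {'fx': 385.1577033483485, 'fy': 385.1577033483485, 'cx': 277.3487224355191, 'cy': 213.51663608688025, 'origin': array([1127.70875879, -160.12275544,  700.12412623]), 'orientation': array([0.65995828, 0.49788146, 1.20910312])}
top {'fx': 386.7846309466896, 'fy': 386.7846309466896, 'cx': 281.76015841778445, 'cy': 204.72545468927657, 'origin': array([448.73006733,   4.07570099, 919.78056213]), 'orientation': array([ 0.08167484, -0.13124314, -1.57885898])}
{'clock': 0.1, 'joint_pos': array([ 1.24750357,  0.61582208, -0.01262271,  1.42475735,  0.00811597,
        1.10340526, -0.04039981]), 'joint_velocities': array([ 6.53522399e-04, -2.77504327e-03, -6.52343634e-04, -5.27106357e-03,
       -2.49279828e-05, -7.90518570e-04,  1.33109011e-04]), 'joint_torque': array([ 8.22629172e-04, -4.70380962e+01,  2.59992331e-01, -1.71571720e+01,
        1.00403588e-02,  5.87604722e-03,  2.03807787e-05]), 'eef_pos': array([ 190.02734933, -621.29886783,  403.64758091]), 'tool_rot': array([-3.10476248e+00, -4.64271522e-01,  6.06164471e-04]), 'wrist_force': array([-0.5906633 , -1.2973775 ,  0.37237753]), 'ft_torque': array([0.00245215, 0.08123829, 0.0207429 ]), 'width': 85.26267350258985}
```

View pics/scene0.png

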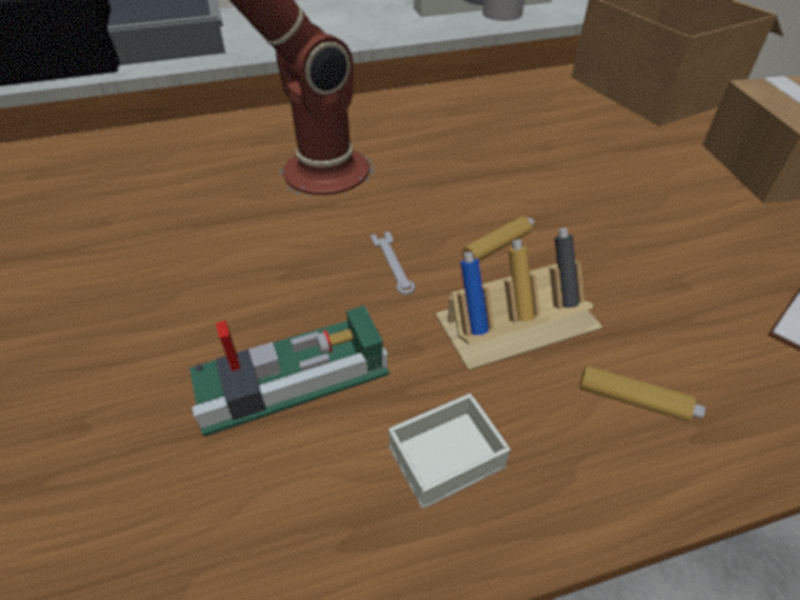

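View pics/top0.png

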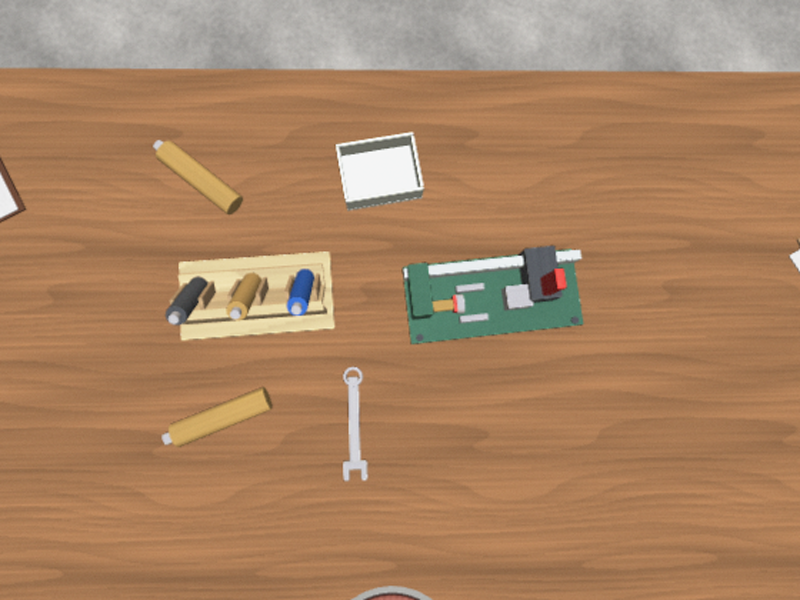

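Candidates for the brass shaft (800x600 top view) are the one in the rack's middle slot (245,295), a loose one lying at (197,177), and a loose one lying at (217,417). The description says the smallest one, in a rack slot, so I choose (245,295). Next are close crops to check that choice and measure.

```bash
cat > h.py <<'E'
from workcell import *
import cv2, numpy as np
from scipy.spatial.transform import Rotation as R
def avg(n,k=4): return np.mean([get_image(n)[:,:,::-1].astype(float) for _ in range(k)],0).astype(np.uint8)
def crop(im,c0,c1,r0,r1,s):
    o=cv2.resize(im[r0:r1,c0:c1],None,fx=s,fy=s,interpolation=cv2.INTER_CUBIC)
    for c in range((c0+9)//10*10,c1,10):
        x=int((c-c0+.5)*s); cv2.line(o,(x,0),(x,6 if c%20 else 12),(255,255,255),1)
        if c%20==0: cv2.putText(o,str(c),(x-10,24),0,.38,(255,255,255),1)
    for r in range((r0+9)//10*10,r1,10):
        y=int((r-r0+.5)*s); cv2.line(o,(0,y),(6 if r%20 else 12,y),(255,255,255),1)
        if r%20==0: cv2.putText(o,str(r),(14,y+4),0,.38,(255,255,255),1)
    return o
def proj(n,P):
    k=calibration(n); q=(np.atleast_2d(P)-k["origin"])@R.from_rotvec(k["orientation"]).as_matrix()
    return np.c_[k["cx"]+k["fx"]*q[:,0]/-q[:,2], k["cy"]+k["fy"]*-q[:,1]/-q[:,2]]
def ray(n,u,v,z):
    k=calibration(n); d=R.from_rotvec(k["orientation"]).apply([(u-k["cx"])/k["fx"],-(v-k["cy"])/k["fy"],-1]); o=k["origin"]
    return o+d*(z-o[2])/d[2]
E
python3 - <<'E'
from h import *
t=avg("top");s=avg("scene");cv2.imwrite("t.png",t);cv2.imwrite("s.png",s)
a=crop(t,112,242,168,245,4.2);b=crop(t,275,415,168,245,3.5)
o=np.zeros((600,560,3),np.uint8);o[:a.shape[0],:a.shape[1]]=a;o[326:326+b.shape[0],:b.shape[1]]=b
cv2.imwrite("pics/t1.png",o);cv2.imwrite("pics/s1.png",crop(s,300,425,155,258,5.8));cv2.imwrite("pics/s2.png",crop(s,128,278,208,306,5.3))
E
```

```text
(no output)
```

View pics/t1.png

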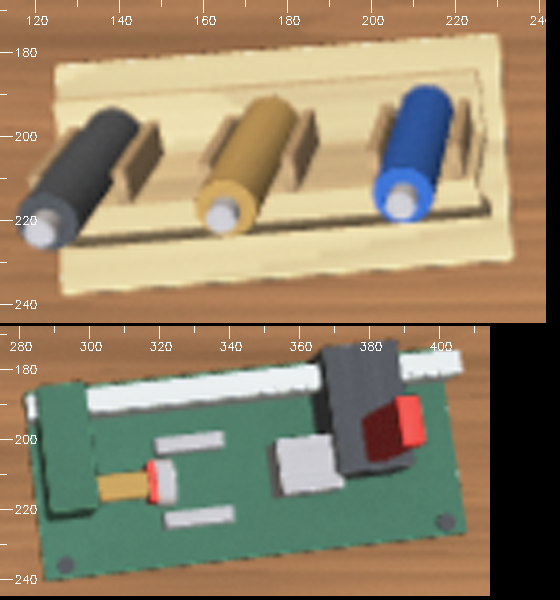

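View pics/s1.png

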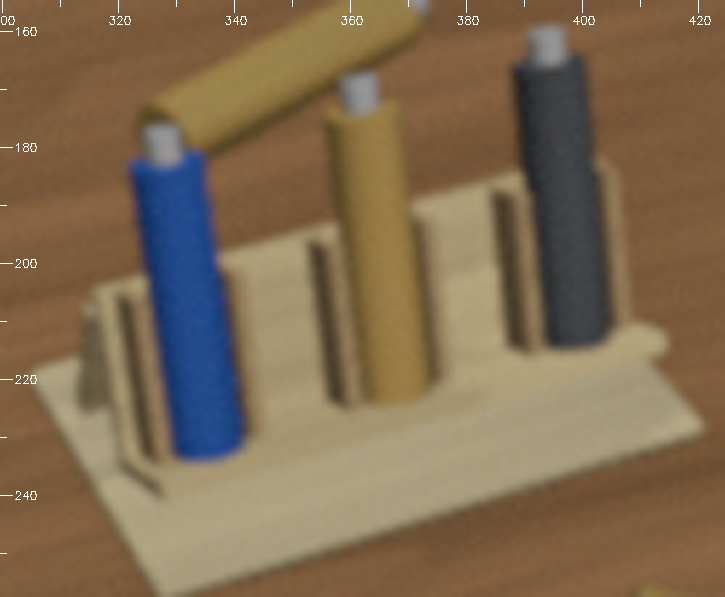

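View pics/s2.png

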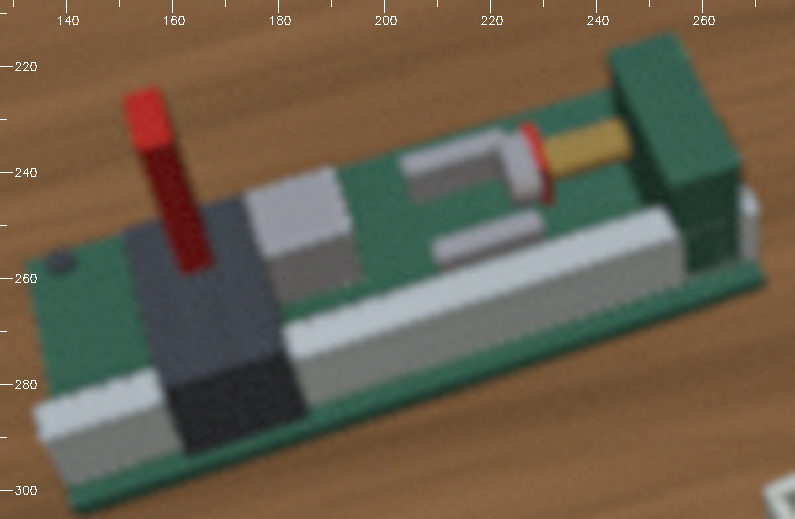

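t1: rack with base corners at (54,65), (498,36), (513,259) and (62,294). Journal tops are dark (40,232), brass (221,216) and blue (402,203). Caliper ribs are centred at (190,442) and (199,517), and the tab top is at (411,421). s1: brass, in the middle slot, is the same size as its neighbours, with its journal top at (362,78). s2: tab top (148,119), ribs (455,150) and (488,230).

```bash
cat > fit.py <<'E'
from h import *
from scipy.optimize import least_squares
T=lambda x,y:("top",112+x/4.2-.5,168+y/4.2-.5)
C=lambda x,y:("top",275+x/3.5-.5,168+(y-326)/3.5-.5)
S=lambda x,y:("scene",300+x/5.8-.5,155+y/5.8-.5)
D=lambda x,y:("scene",128+x/5.3-.5,208+y/5.3-.5)
def W(p,q): c,s=np.cos(p[2]),np.sin(p[2]); return np.array([p[0]+c*q[0]-s*q[1],p[1]+s*q[0]+c*q[1],q[2]])
def fit(obs,p0,nm):
    f=lambda p:np.concatenate([proj(o[0],W(p,q(p) if callable(q) else q))[0]-o[1:] for o,q in obs])
    r=least_squares(f,p0,loss="soft_l1"); print(nm,r.x.round(3)); print(r.fun.reshape(-1,2).round(1).tolist()); return r.x
B=lambda x,y:(lambda p:(x,y,p[3]))
rack=fit([(T(54,65),B(65,125)),(T(498,36),B(65,-125)),(T(513,259),B(-65,-125)),(T(62,294),B(-65,125)),
 (T(221,216),(-36,0,144.3)),(T(402,203),(-36,-85,144.3)),(T(40,232),(-36,85,144.3)),
 (S(362,77),(-36,0,144.3)),(S(163,129),(-36,-85,144.3)),(S(549,31),(-36,85,144.3)),(S(703,428),B(65,125)),(S(33,372),B(-65,-125))],[480,220,0,8],"rack")
cal=fit([(C(46,579),(-55,145,12)),(C(465,532),(-55,-145,12)),(C(190,442.5),lambda p:(20+p[4],39.5,32)),(C(199,517),lambda p:(-20-p[4],39.5,32)),
 (D(455,150),lambda p:(-20-p[4],39.5,32)),(D(488,230),lambda p:(20+p[4],39.5,32)),
 (C(411,421),lambda p:(10,-6-p[3],140)),(D(148,119),lambda p:(10,-6-p[3],140)),(D(78,512),(75,-145,0)),(D(764,284),(75,145,0))],[480,-120,0,80,4],"cal")
for s in (95,98,100): print("grasp",s,W(rack,(30-s*.5,0,30+s*.866)).round(1))
print("channel",W(cal,(0,35,12)).round(1),"tab",W(cal,(10,-6-cal[3],140)).round(1),"beam inner",W(cal,(50,35,46)).round(1))
st=sense();print(st["eef_pos"].round(1),R.from_rotvec(st["tool_rot"]).as_matrix().round(3).tolist())
E
python3 fit.py
```

```text
rack [5.67159e+02 2.17674e+02 6.90000e-02 6.00000e+00]
[[0.2, 2.1], [0.1, 1.2], [0.0, 2.1], [-0.1, 2.4], [-0.5, -1.8], [-0.8, -2.0], [-0.5, -2.2], [-0.1, 2.4], [0.2, 2.3], [0.0, 2.0], [-1.4, -0.7], [-1.9, -0.6]]
cal [ 556.201 -174.672  -12.46    68.566    4.648]
[[-0.7, 1.4], [0.6, 0.4], [-0.7, 0.6], [-0.4, 0.2], [-0.3, 0.3], [-0.3, 0.7], [-0.5, -0.1], [-0.6, -0.5], [-0.2, 2.3], [0.5, 1.1]]
grasp 95 [549.7 216.5 112.3]
grasp 98 [548.2 216.4 114.9]
grasp 100 [547.2 216.3 116.6]
channel [ 552.5 -139.9   12. ] tab [ 574.1 -247.8  140. ] beam inner [ 602.2 -134.6   46. ]
[ 190.1 -621.5  404.7] [[0.956, 0.292, 0.0], [0.292, -0.956, 0.0], [0.0, -0.0, -1.0]]
```

```bash
cat > tri.py <<'E'
from fit import *
def tri(nm,*o):
    f=lambda P:np.concatenate([proj(a[0],P)[0]-a[1:] for a in o])
    r=least_squares(f,[560,0,80]); print(nm,r.x.round(1),r.fun.round(1)); return r.x
tri("brass",T(221,216),S(362,77));tri("blue",T(402,203),S(163,129));tri("dark",T(40,232),S(549,31))
tri("tab",C(411,421),D(148,119));tri("ribfar",C(199,517),D(455,150));tri("ribnear",C(190,442.5),D(488,230))
tri("baseR",T(54,65),S(703,428));tri("baseL",T(513,259),S(33,372))
# base only from top at z=6..12
for z in (6,10,14): print(z,np.mean([ray(*a,z) for a in (T(54,65),T(498,36),T(513,259),T(62,294))],0).round(1))
print("foot edge scene", ray(*S(402,402),22.5).round(1))
E
python3 tri.py | tail -14
```

```text
Traceback (most recent call last):
  File "tri.py", line 1, in <module>
    from fit import *
  File "fit.py", line 12, in <module>
    rack=fit([(T(54,65),B(65,125)),(T(498,36),B(65,-125)),(T(513,259),B(-65,-125)),(T(62,294),B(-65,125)),
  File "fit.py", line 10, in fit
    r=least_squares(f,p0,loss="soft_l1"); print(nm,r.x.round(3)); print(r.fun.reshape(-1,2).round(1).tolist()); return r.x
  File "fit.py", line 9, in <lambda>
    f=lambda p:np.concatenate([proj(o[0],W(p,q(p) if callable(q) else q))[0]-o[1:] for o,q in obs])
                               ~~~~^^^^^^^^^^^^^^^^^^^^^^^^^^^^^^^^^^^^^^
  File "h.py", line 15, in proj
    k=calibration(n); q=(np.atleast_2d(P)-k["origin"])@R.from_rotvec(k["orientation"]).as_matrix()
ValueError: time passes only in moves, steps and waits
```

```bash
sed -i 's/^def proj/import functools\ncalibration=functools.cache(calibration)\ndef proj/' h.py; python3 tri.py | tail -14
```

```text
channel [ 552.5 -139.9   12. ] tab [ 574.1 -247.8  140. ] beam inner [ 602.2 -134.6   46. ]
[ 190.1 -621.5  404.7] [[0.956, 0.292, 0.0], [0.292, -0.956, 0.0], [0.0, -0.0, -1.0]]
brass [527.8 214.4 148.5] [-0.7 -0.3 -0.8  0.1]
blue [533.1 129.4 147.6] [-0.6 -0.2 -0.7  0.1]
dark [521.3 299.3 146.6] [-0.7 -0.3 -0.9  0.2]
tab [ 574.1 -247.9  138.8] [-0.6 -0.1 -0.5 -0.1]
ribfar [ 528.  -138.    33.6] [-0.3 -0.1 -0.3 -0. ]
ribnear [ 577.5 -132.8   35.6] [-0.5 -0.1 -0.4 -0. ]
baseR [628.1 346.9   8.3] [-0.1 -0.  -0.1  0. ]
baseL [516.2  89.8   8.6] [-0.6 -0.2 -0.7  0.1]
6 [571.8 217.9   6. ]
10 [571.2 217.   10. ]
14 [570.7 216.   14. ]
foot edge scene [589.4 226.1  22.5]
```

Request:
{"fn": "arm_command", "kwargs": {"deltas": [[32,-24,0,0],[64,-48,0,0],[96,-72,0,0],[128,-96,0,0],[160,-120,0,0]], "hand": 1}}

```text
clock: 0.92
eef_pos: [308.8, -458.4, 404.9]
tool_rot: [3.107, 0.464, 0.001]
wrist_force: [0.6, -0.3, 0.7]
width: 85.5
```

Request:
{"fn": "arm_command", "kwargs": {"deltas": [[32,-24,0,0],[64,-48,0,0],[96,-72,0,0],[128,-96,0,0],[160,-120,0,0]]}}

```text
clock: 1.33
eef_pos: [427.6, -295.2, 405.4]
tool_rot: [3.106, 0.464, 0.002]
wrist_force: [1.4, -0.1, 0.3]
width: 85.5
```

Request:
{"fn": "arm_command", "kwargs": {"deltas": [[30,-22,0,0],[60,-44,0,0],[90,-66,0,0],[90,-66,0,6],[90,-66,0,13]]}}

```text
clock: 1.75
eef_pos: [496.1, -202.6, 405.5]
tool_rot: [-3.139, -0.111, -0.004]
wrist_force: [-0.0, -0.0, -0.4]
width: 85.8
```

```bash
cat > to.py <<'E'
import sys; from h import *
# usage: to.py x y z yawdeg -> TCP target; prints tool-frame delta
x,y,z,yaw=map(float,sys.argv[1:]); s=sense(); M=R.from_rotvec(s["tool_rot"]).as_matrix()
cur=np.degrees(np.arctan2(M[1,0],M[0,0])); d=M.T@(np.array([x,y,z])-s["eef_pos"])
print("t",round(s["clock"],2),"pos",s["eef_pos"].round(1),"yaw",cur.round(2),"tilt",M[:,2].round(3),"w",round(s["width"],1),"F",s["wrist_force"].round(1))
print("delta",d.round(1),"len",np.linalg.norm(d).round(0),"spin",round(((cur-yaw)+180)%360-180,2),"j7",s["joint_pos"].round(2))
E
python3 to.py 545 215.7 340 4
```

```text
t 1.75 pos [ 496.1 -202.6  405.5] yaw 4.07 tilt [ 0.003  0.001 -1.   ] w 85.8 F [-0.  -0.  -0.4]
delta [  78.2 -413.8   65.8] len 426.0 spin 0.07 j7 [ 0.36  0.44 -0.02  1.75  0.01  0.95 -1.16]
```

Request:
{"fn": "arm_command", "kwargs": {"deltas": [[7,-39,0,0],[14,-78,0,0],[21,-117,0,0],[28,-156,0,0],[36,-195,0,0]]}}

```text
clock: 2.17
eef_pos: [518.0, -3.8, 406.0]
tool_rot: [-3.139, -0.111, -0.005]
wrist_force: [0.1, -0.1, 0.7]
width: 85.3
```

Request:
{"fn": "arm_command", "kwargs": {"deltas": [[8,-40,0,0],[16,-80,0,0],[25,-120,6,0],[33,-160,12,0],[40,-195,20,0]]}}

```text
clock: 2.58
eef_pos: [544.1, 196.8, 386.7]
tool_rot: [-3.137, -0.114, -0.008]
wrist_force: [-0.3, -0.6, -0.6]
width: 85.5
```

```bash
python3 to.py 545.5 215.7 268 4
```

```text
t 2.58 pos [544.1 196.8 386.7] yaw 4.15 tilt [ 0.005  0.002 -1.   ] w 85.5 F [-0.3 -0.6 -0.6]
delta [  2.1 -18.5 118.8] len 120.0 spin 0.15 j7 [-0.33  0.52 -0.08  1.66  0.05  0.95 -1.93]
```

Request:
{"fn": "arm_command", "kwargs": {"deltas": [[2,-18.5,20,0],[2,-18.5,50,0],[2,-18.5,80,0],[2,-18.5,105,0],[2,-18.5,119,0]]}}

```text
clock: 3.0
eef_pos: [544.5, 215.5, 264.8]
tool_rot: [-3.139, -0.115, -0.001]
wrist_force: [0.2, 0.3, -0.7]
width: 85.1
```

```bash
python3 to.py 545.5 215.7 268 4; python3 - <<'E'
from h import *
a=crop(avg("scene",2),285,425,110,250,4.2); b=avg("top",2); b=crop(b,112,242,150,250,1.6)
o=np.zeros((590,800,3),np.uint8);o[:a.shape[0],:a.shape[1]]=a;o[:b.shape[0],590:590+b.shape[1]]=b[:,:210];cv2.imwrite("pics/g1.png",o)
E
```

```text
t 3.0 pos [544.5 215.5 264.8] yaw 4.19 tilt [ 0.001  0.    -1.   ] w 85.1 F [ 0.2  0.3 -0.7]
delta [ 1.  -0.1 -3.2] len 3.0 spin 0.19 j7 [-0.37  0.68 -0.07  1.76  0.07  0.7  -1.97]
```

View pics/g1.png

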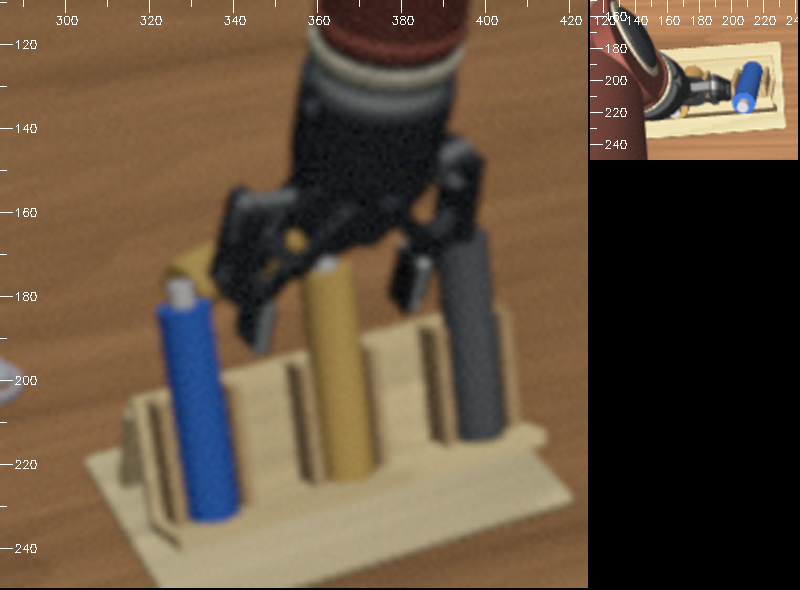

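View g1 shows the open fingers straddling the brass shaft, tips near crop (260,350) and (405,310), clear of both neighbours. Closing now.

Request:
{"fn": "arm_command", "kwargs": {"deltas": [[1,0,-3,0],[1,0,-3,0],[1,0,-3,0],[1,0,-3,0],[1,0,-3,0]], "hand": 0, "newtons": 25}}

```text
clock: 3.62
eef_pos: [546.9, 215.8, 272.1]
tool_rot: [-3.137, -0.113, -0.011]
wrist_force: [-0.4, -0.7, 3.5]
width: 29.2
```

Request:
{"fn": "arm_command", "kwargs": {"deltas": [[0,0,0,0],[0,0,0,0],[0,0,0,0],[0,0,0,0],[0,0,0,0]]}}

```text
clock: 4.03
eef_pos: [546.9, 215.7, 272.2]
tool_rot: [-3.137, -0.113, -0.011]
wrist_force: [-0.1, -0.6, 1.1]
width: 29.0
```

```bash
python3 to.py 545.5 215.7 268 4
```

```text
t 4.03 pos [546.9 215.7 272.2] yaw 4.14 tilt [ 0.007  0.003 -1.   ] w 29.0 F [-0.1 -0.6  1.1]
delta [-1.5 -0.1  4.2] len 4.0 spin 0.14 j7 [-0.37  0.67 -0.07  1.75  0.07  0.71 -1.97]
```

Request:
{"fn": "arm_command", "kwargs": {"deltas": [[0,0,-10,0],[0,0,-30,0],[0,0,-60,0],[0,0,-90,0],[0,0,-115,0]]}}

```text
clock: 4.45
eef_pos: [545.8, 215.4, 389.0]
tool_rot: [-3.137, -0.114, -0.01]
wrist_force: [0.1, -0.8, -3.1]
width: 29.1
```

```bash
python3 to.py 545 -140 385 6; python3 - <<'E'
from h import *
a=crop(avg("scene",2),285,425,90,260,3.5); cv2.imwrite("pics/g2.png",a)
E
```

```text
t 4.45 pos [545.8 215.4 389. ] yaw 4.15 tilt [ 0.007  0.003 -1.   ] w 29.1 F [ 0.1 -0.8 -3.1]
delta [-26.5 354.4   3. ] len 355.0 spin -1.85 j7 [-0.36  0.53 -0.08  1.64  0.05  0.97 -1.96]
```

View pics/g2.png

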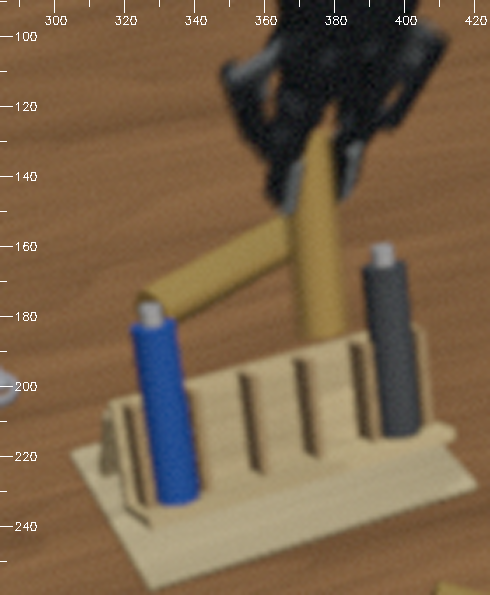

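g2: the brass shaft is out of the rack and held by the pads. Its foot's front edge is at about crop (320,338). The neighbours have not moved. Next I check its lean from that foot pixel.

```bash
python3 - <<'E'
from h import *
obs=np.array([285+320/3.5-.5,90+338/3.5-.5]); print(obs)
for s in (98,104):
  for a in (0,10,20,30,35):
    t=np.radians(a); g=np.array([545.8,215.4,389-153]); ax=np.array([-np.sin(t),0,np.cos(t)]); n=np.array([np.cos(t),0,np.sin(t)])
    print(s,a,proj("scene",g-s*ax+15*n)[0].round(1))
E
```

```text
[375.92857143 186.07142857]
98 0 [367.2 180.5]
98 10 [370.9 183.9]
98 20 [374.8 186.1]
98 30 [378.7 187. ]
98 35 [380.7 187. ]
104 0 [366.8 182.5]
104 10 [370.7 186.2]
104 20 [374.8 188.7]
104 30 [378.9 189.8]
104 35 [381.  189.8]
```

Request:
{"fn": "arm_command", "kwargs": {"deltas": [[-3,40,0,0],[-6,80,0,0],[-9,120,0,0],[-12,160,0,0],[-15,195,0,0]]}}

```text
clock: 4.97
eef_pos: [545.0, 17.4, 389.1]
tool_rot: [-3.135, -0.111, -0.019]
wrist_force: [0.7, -0.6, -2.7]
width: 29.5
```

Request:
{"fn": "arm_command", "kwargs": {"deltas": [[-3,40,0,0],[-6,80,0,0],[-9,120,0,0],[-11,145,0,0],[-11,158,0,-2]]}}

```text
clock: 5.38
eef_pos: [543.4, -146.6, 386.4]
tool_rot: [-3.136, -0.154, -0.011]
wrist_force: [-1.1, 0.2, -2.6]
width: 29.5
```

```bash
python3 to.py 545 -140 385 6
```

```text
t 5.38 pos [ 543.4 -146.6  386.4] yaw 5.63 tilt [ 0.007  0.002 -1.   ] w 29.5 F [-1.1  0.2 -2.6]
delta [ 2.2 -6.5  1.5] len 7.0 spin -0.37 j7 [ 0.27  0.5  -0.06  1.71  0.03  0.93 -1.28]
```

The arm can only translate and spin, so I'll turn the shaft upright in the pads. I'll do that by pushing its foot against the -x face of the fixed head, which is flat and 78 mm tall. First I locate that face.

```bash
python3 - <<'E' | tail -8
from fit import *
c=cal.copy(); 
def loc(P): d=P-[c[0],c[1],0]; a=-c[2]; return [round(float(v),1) for v in (np.cos(a)*d[0]-np.sin(a)*d[1],np.sin(a)*d[0]+np.cos(a)*d[1],P[2])]
print("head -x edge (top cam)",[loc(ray(*C(x,y),78)) for x,y in((52,515),(97,510))])
print("head scene",[loc(ray(*D(x,y),78)) for x,y in((610,52),(673,33),(740,165),(680,188))])
for q in ((-36,124,78),(-30,124,78)): print(q,W(c,q).round(1))
for dx in (-110,-60,-20): print("tool at cal x",-36+dx,W(c,(-36+dx,124,279)).round(1))
E
python3 to.py 437 -67 386 6
```

```text
[ 543.4 -146.6  386.4] [[0.995, 0.098, 0.007], [0.098, -0.995, 0.002], [0.007, -0.002, -1.0]]
head -x edge (top cam) [[-15.5, 137.7, 78.0], [-15.7, 109.4, 78.0]]
head scene [[-11.6, 110.1, 78.0], [-11.6, 138.5, 78.0], [68.2, 137.4, 78.0], [70.1, 111.0, 78.0]]
(-36, 124, 78) [507.2 -55.2  78. ]
(-30, 124, 78) [513.2 -54.6  78. ]
tool at cal x -146 [397.9 -66.9 279. ]
tool at cal x -96 [447.6 -61.6 279. ]
tool at cal x -56 [487.3 -57.3 279. ]
t 5.38 pos [ 543.4 -146.6  386.4] yaw 5.63 tilt [ 0.007  0.002 -1.   ] w 29.5 F [-1.1  0.2 -2.6]
delta [-98.1 -89.7  -0.1] len 133.0 spin -0.37 j7 [ 0.27  0.5  -0.06  1.71  0.03  0.93 -1.28]
```

Request:
{"fn": "arm_command", "kwargs": {"deltas": [[-28,-30,0,0],[-56,-60,0,0],[-84,-90,0,0],[-87,-94,20,0],[-87,-94,50,0]]}}

```text
clock: 5.8
eef_pos: [446.0, -59.2, 336.8]
tool_rot: [-3.135, -0.161, -0.016]
wrist_force: [1.4, -0.8, -2.3]
width: 29.1
```

Request:
{"fn": "arm_command", "kwargs": {"deltas": [[0,0,25,0],[0,0,45,0],[0,0,54,0],[0,0,54,0]]}}

```text
clock: 6.13
eef_pos: [445.4, -58.8, 280.5]
tool_rot: [-3.134, -0.161, -0.005]
wrist_force: [-0.3, 0.2, -2.7]
width: 29.1
```

```bash
python3 to.py 447.6 -61.6 279 6; python3 - <<'E'
from h import *
a=crop(avg("scene",2),130,290,150,310,3.6); cv2.imwrite("pics/p1.png",a)
E
```

```text
t 6.13 pos [445.4 -58.8 280.5] yaw 5.89 tilt [ 0.003  0.004 -1.   ] w 29.1 F [-0.3  0.2 -2.7]
delta [1.9 3.  1.5] len 4.0 spin -0.11 j7 [ 0.13  0.5  -0.07  2.12  0.06  0.51 -1.45]
```

View pics/p1.png

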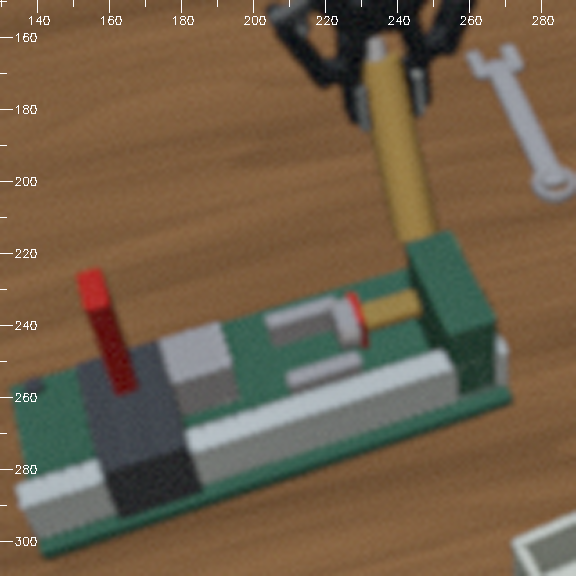

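p1: the shaft leans with its foot (415,238) just in front of the head's -x edge, from (407,245) to (455,235). Pushing along +x now, slowly.

Request:
{"fn": "arm_command", "kwargs": {"deltas": [[5,2,0,0],[10,3,0,0],[15,3,0,0],[20,3,0,0],[25,3,0,0]]}}

```text
clock: 6.65
eef_pos: [472.3, -59.5, 283.5]
tool_rot: [-3.135, -0.16, -0.014]
wrist_force: [-3.1, -0.4, -1.2]
width: 29.2
```

Request:
{"fn": "arm_command", "kwargs": {"deltas": [[4,0,0,0],[8,0,0,0],[12,0,0,0],[16,0,0,0],[20,0,0,0]]}}

```text
clock: 7.07
eef_pos: [492.3, -57.3, 283.5]
tool_rot: [-3.135, -0.161, -0.013]
wrist_force: [-2.7, -0.7, -1.1]
width: 29.1
```

```bash
python3 to.py 516 -54.3 280 6;  python3 - <<'E'
from h import *
a=crop(avg("scene",2),200,290,130,260,4.5); cv2.imwrite("pics/p2.png",a)
E
```

```text
t 7.07 pos [492.3 -57.3 283.5] yaw 5.87 tilt [ 0.008  0.003 -1.   ] w 29.1 F [-2.7 -0.7 -1.1]
delta [23.8 -0.6  3.7] len 24.0 spin -0.13 j7 [ 0.12  0.55 -0.07  2.    0.05  0.59 -1.45]
```

View pics/p2.png

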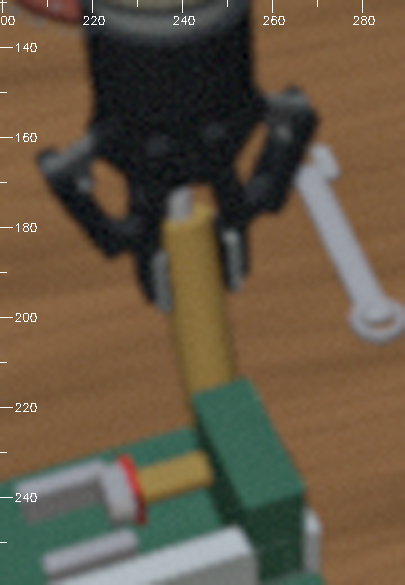

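p2: the foot is held by the head and the shaft is turning upright in the pads at about 3 N. I'll continue.

Request:
{"fn": "arm_command", "kwargs": {"deltas": [[4,0,0,0],[8,0,0,0],[12,0,0,0],[15,0,0,0]]}}

```text
clock: 7.5
eef_pos: [508.7, -55.6, 283.8]
tool_rot: [-3.135, -0.161, -0.018]
wrist_force: [-2.4, 0.7, -0.8]
width: 29.1
```

Request:
{"fn": "arm_command", "kwargs": {"deltas": [[2,0,0,0],[3,0,0,0],[4,0,0,0]]}}

```text
clock: 7.75
eef_pos: [512.6, -55.3, 283.8]
tool_rot: [-3.135, -0.161, -0.016]
wrist_force: [-3.9, -0.9, -1.1]
width: 28.8
```

Request:
{"fn": "arm_command", "kwargs": {"deltas": [[1,0,0,0],[3,0,0,0]]}}

```text
clock: 7.92
eef_pos: [515.4, -55.0, 283.8]
tool_rot: [-3.135, -0.161, -0.015]
wrist_force: [-2.7, -0.6, -1.1]
width: 28.9
```

```bash
python3 to.py 516 -54.3 280 6;  python3 - <<'E'
from h import *
a=crop(avg("scene",2),200,290,130,260,4.5); cv2.imwrite("pics/p3.png",a)
E
```

```text
t 7.92 pos [515.4 -55.  283.8] yaw 5.88 tilt [ 0.01   0.003 -1.   ] w 28.9 F [-2.7 -0.6 -1.1]
delta [ 0.7 -0.7  3.8] len 4.0 spin -0.12 j7 [ 0.11  0.57 -0.06  1.94  0.05  0.62 -1.46]
```

View pics/p3.png

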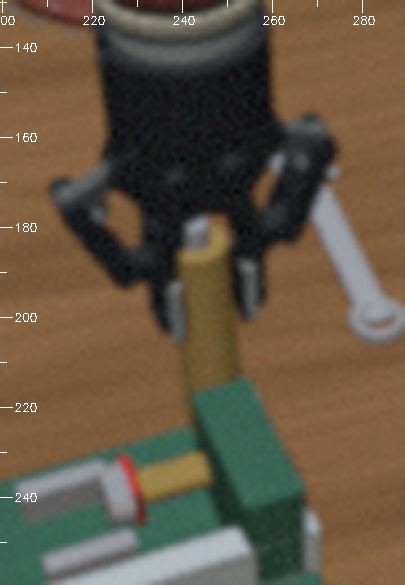

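p3: the shaft is nearly upright. Its axis runs from about crop (205,258) to (212,388). I'll work out the lean from that slope.

```bash
python3 - <<'E'
from h import *
im=cv2.imread("pics/p3.png"); hsv=cv2.cvtColor(im,cv2.COLOR_BGR2HSV)
m=cv2.inRange(hsv,(15,60,40),(30,255,255))
pts=[]
for y in range(270,380,10):
    row=np.where(m[y,140:270])[0]+140
    if len(row): pts.append((y,np.median(row),row.min(),row.max()))
print([tuple(int(v) for v in p) for p in pts])
p=np.array(pts); k=np.polyfit(p[:,0],p[:,1],1); print("slope dc/dr",k[0].round(3))
yaw=np.radians(5.9)
for a in (-5,0,5,10,15,20):
    t=np.radians(a); g=np.array([515.4,-55,131.]); ax=np.array([-np.sin(t)*np.cos(yaw),-np.sin(t)*np.sin(yaw),np.cos(t)])
    q=proj("scene",[g+15*ax,g-45*ax]); d=q[1]-q[0]; print(a,(d[0]/d[1]).round(3),np.linalg.norm(d).round(1))
E
```

```text
[(270, 203, 174, 269), (280, 205, 145, 233), (290, 206, 140, 233), (300, 208, 142, 262), (310, 208, 147, 264), (320, 210, 143, 269), (330, 219, 145, 269), (340, 208, 140, 267), (350, 207, 141, 266), (360, 196, 144, 250), (370, 197, 145, 266)]
slope dc/dr -0.048
-5 0.056 18.2
0 0.091 19.9
5 0.121 21.4
10 0.148 22.7
15 0.172 24.0
20 0.194 25.0
```

```bash
cat > lean.py <<'E'
from h import *
im=cv2.GaussianBlur(avg("scene",8),(3,3),0); cv2.imwrite("cur.png",im)
hsv=cv2.cvtColor(im,cv2.COLOR_BGR2HSV)
print(hsv[204,244],hsv[204,225],hsv[204,262])
m=cv2.inRange(hsv,(19,110,50),(32,255,255)); m=m[180:217,228:262]
n,l,s,c=cv2.connectedComponentsWithStats(m); i=1+s[1:,4].argmax(); m=l==i; print(s[i])
pts=[(r+180,np.where(w)[0].min()+228,np.where(w)[0].max()+228) for r,w in enumerate(m) if w.any()]
print([tuple(map(int,p)) for p in pts])
E
python3 lean.py
```

```text
[ 20 145 111] [ 14 128 129] [ 15 131 125]
[ 11   1  13  36 314]
[(181, 247, 248), (182, 247, 249), (183, 247, 249), (184, 247, 250), (185, 246, 250), (186, 240, 250), (187, 239, 250), (188, 239, 250), (189, 240, 250), (190, 239, 250), (191, 240, 250), (192, 241, 250), (193, 241, 251), (194, 241, 251), (195, 241, 251), (196, 241, 251), (197, 242, 251), (198, 242, 250), (199, 242, 249), (200, 242, 249), (201, 242, 250), (202, 242, 250), (203, 242, 250), (204, 242, 250), (205, 242, 250), (206, 241, 250), (207, 241, 251), (208, 241, 251), (209, 241, 250), (210, 241, 251), (211, 241, 250), (212, 241, 251), (213, 242, 251), (214, 242, 249), (215, 242, 245), (216, 242, 242)]
```

Request:
{"fn": "arm_command", "kwargs": {"deltas": [[-10,0,0,0],[-22,0,0,0],[-22,0,-30,0],[-22,0,-60,0],[-22,0,-72,0]]}}

```text
clock: 8.83
eef_pos: [495.3, -57.4, 359.6]
tool_rot: [-3.136, -0.162, -0.036]
wrist_force: [0.7, -0.6, -2.4]
width: 29.3
```

Request:
{"fn": "arm_command", "kwargs": {"deltas": [[14,25,0,0],[28,52,0,0],[42,78,0,0],[50,91,0,0],[50,91,0,0]]}}

```text
clock: 9.25
eef_pos: [556.9, -147.3, 361.5]
tool_rot: [3.134, 0.152, 0.049]
wrist_force: [0.2, -0.2, -3.7]
width: 29.0
```

```bash
python3 to.py 552.8 -142.9 320 6.1
```

```text
t 9.25 pos [ 556.9 -147.3  361.5] yaw 5.57 tilt [ 0.031 -0.002 -1.   ] w 29.0 F [ 0.2 -0.2 -3.7]
delta [-4.9 -5.  41.3] len 42.0 spin -0.53 j7 [ 0.26  0.54 -0.07  1.71  0.04  0.86 -1.29]
```

```bash
cat >> to.py <<'E'
g=s["eef_pos"]+155*M[:,2]; print("GRIP",g.round(1),"grip delta for target grip (x,y,z-155):",(M.T@(np.array([x,y,z-155])-g)).round(1))
E
python3 to.py 552.8 -142.9 307 6.1
```

```text
t 9.25 pos [ 556.9 -147.3  361.5] yaw 5.57 tilt [ 0.031 -0.002 -1.   ] w 29.0 F [ 0.2 -0.2 -3.7]
delta [-5.3 -5.1 54.3] len 55.0 spin -0.53 j7 [ 0.26  0.54 -0.07  1.71  0.04  0.86 -1.29]
GRIP [ 561.7 -147.6  206.6] grip delta for target grip (x,y,z-155): [-10.1  -5.8  54.3]
```

Request:
{"fn": "arm_command", "kwargs": {"deltas": [[0,0,0,0],[0,0,0,0]]}}

```text
clock: 9.42
eef_pos: [557.6, -147.4, 361.8]
tool_rot: [3.133, 0.152, 0.054]
wrist_force: [0.3, -0.9, -1.8]
width: 29.2
```

```bash
python3 to.py 552.8 -142.9 307 6.1
```

```text
t 9.42 pos [ 557.6 -147.4  361.8] yaw 5.56 tilt [ 0.034 -0.002 -0.999] w 29.2 F [ 0.3 -0.9 -1.8]
delta [-6.2 -5.3 54.6] len 55.0 spin -0.54 j7 [ 0.26  0.54 -0.07  1.71  0.04  0.86 -1.29]
GRIP [ 562.9 -147.8  206.9] grip delta for target grip (x,y,z-155): [-11.5  -6.1  54.5]
```

Request:
{"fn": "arm_command", "kwargs": {"deltas": [[-8,-6,0,-0.5],[-11,-6,20,-0.5],[-11,-6,52,-0.5]]}}

```text
clock: 9.67
eef_pos: [548.8, -141.4, 312.6]
tool_rot: [3.13, 0.169, 0.069]
wrist_force: [0.5, -0.7, -1.8]
width: 29.0
```

```bash
python3 to.py 552.8 -142.9 307 6.1;  python3 - <<'E'
from h import *
a=crop(avg("scene",6),170,290,150,270,4.9); cv2.imwrite("pics/p4.png",a)
E
```

```text
t 9.67 pos [ 548.8 -141.4  312.6] yaw 6.19 tilt [ 0.044 -0.004 -0.999] w 29.0 F [ 0.5 -0.7 -1.8]
delta [3.5 1.9 5.8] len 7.0 spin 0.09 j7 [ 0.26  0.59 -0.07  1.79  0.05  0.72 -1.29]
GRIP [ 555.7 -141.9  157.7] grip delta for target grip (x,y,z-155): [-3.2  0.6  5.6]
```

View pics/p4.png

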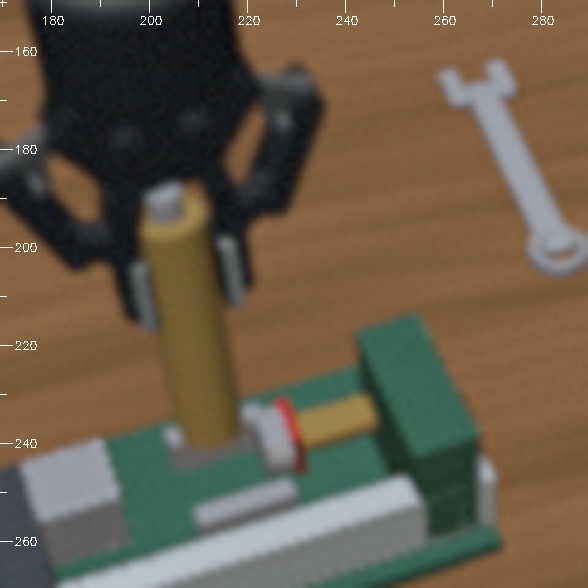

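p4: the shaft hovers over the channel, journal top at (164,188) and foot's front rim at (210,447), behind the near rib. It leans slightly. I'll solve its pose from these points.

```bash
cat > sp.py <<'E'
from h import *
from scipy.optimize import least_squares
f=lambda x,y:np.array([170+x/4.9-.5,150+y/4.9-.5])
J,F=f(164,188),f(210,447)
cam=calibration("scene")["origin"]; yaw=np.radians(6.1)
def model(p):
    x,y,z,t=p; ax=np.array([-np.sin(t)*np.cos(yaw),-np.sin(t)*np.sin(yaw),np.cos(t)]); foot=np.array([x,y,z])
    d=cam-foot; d=d-ax*(d@ax); d/=np.linalg.norm(d)
    return np.r_[proj("scene",foot+132*ax)[0]-J, proj("scene",foot+15*d)[0]-F]
for z in (42,46,50,54,58):
    r=least_squares(lambda q:model([q[0],q[1],z,q[2]]),[553,-142,0.05]); print(z,r.x[:2].round(1),"lean",np.degrees(r.x[2]).round(1),r.fun.round(2))
r=least_squares(model,[553,-142,50,0.05]); print(r.x.round(2),np.degrees(r.x[3]).round(1),r.fun.round(2))
E
python3 sp.py
```

```text
42 [ 535.6 -139.7] lean 7.1 [-0.87  0.47  0.97 -0.48]
46 [ 539.  -139.9] lean 6.5 [-0.83  0.44  0.93 -0.45]
50 [ 542.4 -140.1] lean 6.0 [-0.79  0.42  0.89 -0.43]
54 [ 545.9 -140.3] lean 5.4 [-0.75  0.39  0.85 -0.4 ]
58 [ 549.3 -140.5] lean 4.8 [-0.71  0.37  0.8  -0.38]
[ 6.0938e+02 -1.4389e+02  1.2810e+02 -7.0000e-02] -4.1 [-0. -0. -0.  0.]
```

Request:
{"fn": "arm_command", "kwargs": {"deltas": [[-3.5,1.5,6,0],[-3.5,1.5,16,0],[-3.8,1.5,24,0],[-4,1.5,29,0]]}}

```text
clock: 10.3
eef_pos: [545.5, -144.3, 280.9]
tool_rot: [3.132, 0.167, 0.057]
wrist_force: [-0.7, 0.1, -3.2]
width: 29.0
```

Request:
{"fn": "arm_command", "kwargs": {"deltas": [[-0.1,0,3,0],[-0.3,0,6,0],[-0.4,0,9,0]]}}

```text
clock: 10.55
eef_pos: [545.5, -144.4, 271.3]
tool_rot: [3.132, 0.166, 0.057]
wrist_force: [0.5, -0.0, -2.6]
width: 28.8
```

```bash
python3 to.py 552.8 -142.9 258 6.1
```

```text
t 10.55 pos [ 545.5 -144.4  271.3] yaw 6.09 tilt [ 0.036 -0.002 -0.999] w 28.8 F [ 0.5 -0.  -2.6]
delta [ 7.  -0.8 13.6] len 15.0 spin -0.01 j7 [ 0.26  0.64 -0.06  1.83  0.05  0.63 -1.3 ]
GRIP [ 551.1 -144.8  116.4] grip delta for target grip (x,y,z-155): [ 1.4 -1.8 13.5]
```

Request:
{"fn": "arm_command", "kwargs": {"deltas": [[0,0,2,0],[-0.1,0,4,0],[-0.2,0,6,0]]}}

```text
clock: 10.8
eef_pos: [545.6, -144.4, 265.3]
tool_rot: [3.132, 0.167, 0.057]
wrist_force: [-0.4, -0.4, -3.0]
width: 29.2
```

Request:
{"fn": "arm_command", "kwargs": {"deltas": [[0,0,2,0],[-0.1,0,4,0]]}}

```text
clock: 10.97
eef_pos: [547.2, -144.4, 264.3]
tool_rot: [3.131, 0.167, 0.066]
wrist_force: [-1.6, 0.8, 18.8]
width: 29.2
```

```bash
python3 to.py 552.8 -142.9 258 6.1
```

```text
t 10.97 pos [ 547.2 -144.4  264.3] yaw 6.1 tilt [ 0.042 -0.003 -0.999] w 29.2 F [-1.6  0.8 18.8]
delta [ 5.4 -0.9  6.5] len 8.0 spin -0.0 j7 [ 0.26  0.65 -0.06  1.84  0.05  0.61 -1.3 ]
GRIP [ 553.8 -144.8  109.4] grip delta for target grip (x,y,z-155): [-1.1 -2.1  6.3]
```

Request:
{"fn": "arm_command", "kwargs": {"deltas": [[0,0,-1.5,0],[0,0,-1.5,0]]}}

```text
clock: 11.13
eef_pos: [547.8, -144.3, 266.9]
tool_rot: [3.13, 0.167, 0.071]
wrist_force: [-0.4, -1.0, -3.2]
width: 28.9
```

Request:
{"fn": "arm_command", "kwargs": {"deltas": [[0,0,0,0],[0,0,0,0],[0,0,0,0],[0,0,0,0],[0,0,0,0]], "hand": 0.7}}

```text
clock: 11.55
eef_pos: [547.8, -144.4, 266.8]
tool_rot: [3.13, 0.167, 0.071]
wrist_force: [0.3, -0.1, 0.3]
width: 59.7
```

```bash
python3 to.py 552.8 -142.9 258 6.1
```

```text
t 11.55 pos [ 547.8 -144.4  266.8] yaw 6.11 tilt [ 0.045 -0.004 -0.999] w 59.7 F [ 0.3 -0.1  0.3]
delta [ 4.7 -1.   9. ] len 10.0 spin 0.01 j7 [ 0.26  0.65 -0.06  1.83  0.05  0.61 -1.3 ]
GRIP [ 554.9 -145.   112. ] grip delta for target grip (x,y,z-155): [-2.2 -2.3  8.9]
```

Request:
{"fn": "arm_command", "kwargs": {"deltas": [[0.5,0,-12,0],[1.5,0,-36,0],[3,0,-65,0],[4,0,-90,0],[4,0,-100,0]]}}

```text
clock: 11.97
eef_pos: [548.1, -143.7, 370.4]
tool_rot: [3.128, 0.167, 0.081]
wrist_force: [1.0, 0.1, 0.8]
width: 59.8
```

Request:
{"fn": "arm_command", "kwargs": {"deltas": [[0,38,0,0],[0,76,0,0],[0,98,0,0],[0,102,0,0]]}}

```text
clock: 12.3
eef_pos: [557.6, -251.6, 370.8]
tool_rot: [3.124, 0.153, 0.078]
wrist_force: [0.8, -1.0, -0.3]
width: 59.9
```

```bash
python3 to.py 574.1 -247.9 275 6.1; cat > up.py <<'E'
from h import *
im=cv2.GaussianBlur(avg("scene",6),(3,3),0); cv2.imwrite("cur.png",im)
t=avg("top",6); cv2.imwrite("curt.png",t)
hsv=cv2.cvtColor(im,cv2.COLOR_BGR2HSV); m=cv2.inRange(hsv,(19,110,50),(32,255,255)); m[:,:185]=0;m[:,228:]=0;m[:190]=0;m[270:]=0
n,l,s,c=cv2.connectedComponentsWithStats(m); i=1+s[1:,4].argmax(); m=l==i; print(s[i])
p=np.array([(r,np.median(np.where(w)[0]),np.ptp(np.where(w)[0])) for r,w in enumerate(m) if w.sum()>6]); k=np.polyfit(p[:,0],p[:,1],1); print("slope",k[0].round(3),"mid",p[:,:2].mean(0).round(1),"w",p[:,2].mean().round(1))
for a in (0,5,10):
    q=proj("scene",[[552.5,-142,12],[552.5-np.sin(np.radians(a))*120,-142,132]]);d=q[1]-q[0];print(a,"slope",(d[0]/d[1]).round(3),q.round(1).tolist())
E
python3 up.py
```

```text
t 12.3 pos [ 557.6 -251.6  370.8] yaw 5.62 tilt [ 0.051 -0.01  -0.999] w 59.9 F [ 0.8 -1.  -0.3]
delta [12.  -3.5 96.5] len 97.0 spin -0.48 j7 [ 0.43  0.58 -0.07  1.6   0.03  0.91 -1.12]
GRIP [ 565.4 -253.2  216. ] grip delta for target grip (x,y,z-155): [ 4.4 -5.9 96.3]
[200 210  19  42 425]
slope 0.204 mid [232.  209.9] w 10.7
0 slope 0.194 [[214.3, 250.1], [207.2, 213.5]]
5 slope 0.198 [[214.3, 250.1], [206.4, 210.0]]
10 slope 0.202 [[214.3, 250.1], [205.6, 206.7]]
```

The shaft stands upright: its brass blob fits an upright shaft on the channel floor. Now the tab.

Request:
{"fn": "arm_command", "kwargs": {"deltas": [[3,-4,10,-0.5],[4.4,-6,40,-0.5],[4.4,-6,75,-0.5],[4.4,-6,95,-0.5],[4.4,-6,98,-0.5]]}}

```text
clock: 13.32
eef_pos: [566.4, -237.3, 268.7]
tool_rot: [3.132, 0.184, 0.067]
wrist_force: [-1.1, 0.1, -0.3]
width: 59.8
```

```bash
python3 to.py 574.1 -247.9 273 6.1; python3 - <<'E'
from h import *
a=crop(avg("scene",6),125,235,170,290,4.9); cv2.imwrite("pics/j1.png",a)
E
```

```text
t 13.32 pos [ 566.4 -237.3  268.7] yaw 6.72 tilt [ 0.043 -0.001 -0.999] w 59.8 F [-1.1  0.1 -0.3]
delta [ 6.5 11.4 -3.9] len 14.0 spin 0.62 j7 [ 0.41  0.71 -0.07  1.69  0.05  0.71 -1.13]
GRIP [ 573.1 -237.5  113.9] grip delta for target grip (x,y,z-155): [-0.  10.5 -4.1]
```

Request:
{"fn": "arm_command", "kwargs": {"deltas": [[0,5,-2,0.6],[0,10,-4,0.6],[0,10.5,-4,0.6],[0,10.5,-4,0.6]]}}

```text
clock: 13.95
eef_pos: [569.4, -250.4, 280.8]
tool_rot: [3.125, 0.163, 0.088]
wrist_force: [-0.9, 1.1, 0.5]
width: 59.7
```

```bash
python3 to.py 574.1 -247.9 273 6.1
```

```text
t 13.95 pos [ 569.4 -250.4  280.8] yaw 5.98 tilt [ 0.057 -0.008 -0.998] w 59.7 F [-0.9  1.1  0.5]
delta [ 4.4 -2.1  8. ] len 9.0 spin -0.12 j7 [ 0.42  0.7  -0.07  1.66  0.04  0.73 -1.13]
GRIP [ 578.3 -251.6  126. ] grip delta for target grip (x,y,z-155): [-4.2 -4.2  7.8]
```

Request:
{"fn": "arm_command", "kwargs": {"deltas": [[-2,-2,3,0],[-4,-4,5,0],[-4,-4,5,0],[-4,-4,5,0],[-4,-4,5,0]]}}

```text
clock: 14.37
eef_pos: [565.4, -246.7, 275.4]
tool_rot: [3.126, 0.163, 0.088]
wrist_force: [0.3, -0.3, 0.2]
width: 59.7
```

```bash
python3 to.py 574.1 -247.9 275 6.1
```

```text
t 14.37 pos [ 565.4 -246.7  275.4] yaw 6.0 tilt [ 0.057 -0.007 -0.998] w 59.7 F [ 0.3 -0.3  0.2]
delta [8.5 2.1 0.9] len 9.0 spin -0.1 j7 [ 0.42  0.7  -0.07  1.68  0.04  0.71 -1.13]
GRIP [ 574.2 -247.8  120.6] grip delta for target grip (x,y,z-155): [-0.1  0.1  0.6]
```

Request:
{"fn": "arm_command", "kwargs": {"deltas": [[0,0,0,0],[0,0,0,0],[0,0,0,0],[0,0,0,0],[0,0,0,0]], "hand": 0, "newtons": 20}}

```text
clock: 14.78
eef_pos: [565.4, -247.1, 275.5]
tool_rot: [3.125, 0.161, 0.089]
wrist_force: [0.9, -1.8, 2.1]
width: 14.0
```

```bash
python3 to.py 574.1 -247.9 275 6.1
```

```text
t 14.78 pos [ 565.4 -247.1  275.5] yaw 5.93 tilt [ 0.057 -0.008 -0.998] w 14.0 F [ 0.9 -1.8  2.1]
delta [8.5 1.7 1. ] len 9.0 spin -0.17 j7 [ 0.42  0.7  -0.07  1.68  0.04  0.71 -1.13]
GRIP [ 574.3 -248.3  120.8] grip delta for target grip (x,y,z-155): [-0.2 -0.5  0.8]
```

Request:
{"fn": "arm_command", "kwargs": {"deltas": [[0,-4,0,0],[0,-9,0,0],[0,-14,0,0],[0,-19,0,0],[0,-24,0,0]]}}

```text
clock: 15.2
eef_pos: [563.0, -225.0, 275.5]
tool_rot: [3.122, 0.158, 0.091]
wrist_force: [1.4, -6.0, 0.1]
width: 14.0
```

Request:
{"fn": "arm_command", "kwargs": {"deltas": [[0,-2,0,0],[0,-4,0,0],[0,-6,0,0],[0,-7,0,0]]}}

```text
clock: 15.53
eef_pos: [562.3, -219.1, 275.5]
tool_rot: [3.12, 0.156, 0.092]
wrist_force: [1.3, -4.3, -0.0]
width: 14.0
```

```bash
cat > jy.py <<'E'
from h import *
s=sense();M=R.from_rotvec(s["tool_rot"]).as_matrix();g=s["eef_pos"]+155*M[:,2]
d=g[:2]-[556.2,-174.67];print("t",s["clock"].round(2),"est gap",(-6-(-.1058*d[0]+.9944*d[1])).round(1),"grip",g.round(1),"F",s["wrist_force"].round(1),"tilt",M[:,2].round(3),"w",round(s["width"],1))
im=avg("scene",6);h=cv2.cvtColor(im,cv2.COLOR_BGR2HSV)
r=cv2.inRange(h,(0,120,80),(8,255,255))|cv2.inRange(h,(172,120,80),(180,255,255)); w=r[225:250,216:245].astype(float); 
hh=h[225:250,216:245]; d=np.minimum(hh[...,0],180-hh[...,0].astype(int)); wt=np.clip(hh[...,1].astype(float)-110,0,None)*(d<8)
yy,xx=np.mgrid[225:250,216:245]; print("red flange centroid",(xx*wt).sum()/wt.sum(),(yy*wt).sum()/wt.sum(),wt.sum())
cv2.imwrite("cur.png",im)
E
cp s.png s_init.png; python3 jy.py; python3 - <<'E'
import cv2,numpy as np
h=cv2.cvtColor(cv2.imread("s.png"),cv2.COLOR_BGR2HSV)[225:250,216:245]; d=np.minimum(h[...,0],180-h[...,0].astype(int)); wt=np.clip(h[...,1].astype(float)-110,0,None)*(d<8)
yy,xx=np.mgrid[225:250,216:245]; print("initial flange",(xx*wt).sum()/wt.sum(),(yy*wt).sum()/wt.sum(),wt.sum())
E
```

```text
initial flange 229.12387096774194 236.43483870967742 775.0Traceback (most recent call last):
  File "jy.py", line 3, in <module>
    d=g[:2]-[556.2,-174.67];print("t",s["clock"].round(2),"est gap",(-6-(-.1058*d[0]+.9944*d[1])).round(1),"grip",g.round(1),"F",s["wrist_force"].round(1),"tilt",M[:,2].round(3),"w",round(s["width"],1))
                                      ^^^^^^^^^^^^^^^^
AttributeError: 'float' object has no attribute 'round'
```

```bash
sed -i 's/s\["clock"\].round(2)/round(s["clock"],2)/' jy.py; python3 jy.py
```

```text
t 15.53 est gap 41.8 grip [ 571.5 -221.1  120.8] F [ 1.3 -4.3 -0. ] tilt [ 0.06  -0.013 -0.998] w 14.0
red flange centroid 229.10807113543092 236.34473324213405 731.0
```

Request:
{"fn": "arm_command", "kwargs": {"deltas": [[0,-1.5,0,0],[0,-3,0,0],[0,-4,0,0],[0,-4,0,0]]}}

```text
clock: 16.17
eef_pos: [561.9, -216.4, 275.5]
tool_rot: [3.118, 0.155, 0.093]
wrist_force: [2.5, -6.6, -1.4]
width: 14.0
```

```bash
python3 jy.py
```

```text
t 16.17 est gap 39.4 grip [ 571.3 -218.7  120.8] F [ 2.5 -6.6 -1.4] tilt [ 0.06  -0.015 -0.998] w 14.0
red flange centroid 229.0043604651163 236.14389534883722 688.0
```

Request:
{"fn": "arm_command", "kwargs": {"deltas": [[0,-1.5,0,0],[0,-3,0,0],[0,-4.5,0,0],[0,-6,0,0],[0,-6,0,0]]}}

```text
clock: 16.88
eef_pos: [561.4, -211.8, 275.5]
tool_rot: [3.116, 0.154, 0.094]
wrist_force: [2.3, -6.1, -1.5]
width: 14.2
```

```bash
python3 jy.py
```

```text
t 16.88 est gap 35.1 grip [ 570.9 -214.5  120.9] F [ 2.3 -6.1 -1.5] tilt [ 0.061 -0.017 -0.998] w 14.2
red flange centroid 228.99117647058824 236.0529411764706 680.0
```

Request:
{"fn": "arm_command", "kwargs": {"deltas": [[0,-1.5,0,0],[0,-3,0,0],[0,-3,0,0]]}}

```text
clock: 17.43
eef_pos: [561.1, -210.1, 275.5]
tool_rot: [3.115, 0.152, 0.095]
wrist_force: [2.2, -6.4, -0.3]
width: 13.7
```

```bash
python3 jy.py
```

```text
t 17.43 est gap 33.7 grip [ 570.7 -213.   120.8] F [ 2.2 -6.4 -0.3] tilt [ 0.062 -0.019 -0.998] w 13.7
red flange centroid 229.14864864864865 236.47702702702702 740.0
```

Request:
{"fn": "arm_command", "kwargs": {"deltas": [[0,-1.5,0,0],[0,-3,0,0],[0,-4,0,0],[0,-4,0,0]]}}

```text
clock: 18.07
eef_pos: [560.8, -207.5, 275.5]
tool_rot: [3.113, 0.151, 0.096]
wrist_force: [3.1, -7.2, -1.0]
width: 14.0
```

```bash
python3 jy.py
```

```text
t 18.07 est gap 31.3 grip [ 570.5 -210.7  120.9] F [ 3.1 -7.2 -1. ] tilt [ 0.062 -0.021 -0.998] w 14.0
red flange centroid 229.1955882352941 236.30588235294118 680.0
```

Request:
{"fn": "arm_command", "kwargs": {"deltas": [[0,-1.5,0,0],[0,-3,0,0],[0,-3,0,0]]}}

```text
clock: 18.62
eef_pos: [560.6, -206.1, 275.5]
tool_rot: [3.11, 0.15, 0.097]
wrist_force: [3.0, -6.7, -0.3]
width: 13.9
```

```bash
python3 jy.py
```

```text
t 18.62 est gap 30.3 grip [ 570.4 -209.7  120.9] F [ 3.  -6.7 -0.3] tilt [ 0.063 -0.023 -0.998] w 13.9
red flange centroid 229.53342070773263 235.50589777195282 763.0
```

Request:
{"fn": "arm_command", "kwargs": {"deltas": [[0,-1.5,0,0],[0,-3,0,0],[0,-3.5,0,0],[0,-3.5,0,0]]}}

```text
clock: 19.25
eef_pos: [560.3, -204.7, 275.5]
tool_rot: [3.107, 0.148, 0.098]
wrist_force: [3.3, -8.5, -1.4]
width: 14.1
```

```bash
python3 jy.py
```

```text
t 19.25 est gap 29.4 grip [ 570.3 -208.8  120.9] F [ 3.3 -8.5 -1.4] tilt [ 0.064 -0.026 -0.998] w 14.1
red flange centroid 230.14091470951792 236.25463535228678 809.0
```

Request:
{"fn": "arm_command", "kwargs": {"deltas": [[0,-1.5,0,0],[0,-3,0,0],[0,-4,0,0],[0,-4,0,0]]}}

```text
clock: 19.88
eef_pos: [560.1, -203.2, 275.5]
tool_rot: [3.104, 0.146, 0.099]
wrist_force: [3.6, -9.1, -2.2]
width: 13.9
```

```bash
python3 jy.py; python3 - <<'E'
from h import *
c=lambda y:np.array([556.2-.1058*y,-174.67+.9944*y,36.])
print("px per mm",((proj("scene",c(70))-proj("scene",c(60)))/10).round(3))
E
```

```text
t 19.88 est gap 28.4 grip [ 570.1 -207.8  120.9] F [ 3.6 -9.1 -2.2] tilt [ 0.065 -0.03  -0.997] w 13.9
red flange centroid 230.30440771349862 235.51239669421489 726.0
px per mm [[ 0.422 -0.132]]
```

Request:
{"fn": "arm_command", "kwargs": {"deltas": [[0,-1.5,0,0],[0,-3,0,0],[0,-4,0,0],[0,-4,0,0]]}}

```text
clock: 20.52
eef_pos: [559.8, -201.8, 275.5]
tool_rot: [3.1, 0.144, 0.1]
wrist_force: [4.1, -10.2, -2.3]
width: 14.0
```

```bash
python3 jy.py
```

```text
t 20.52 est gap 27.6 grip [ 570.1 -207.   120.9] F [  4.1 -10.2  -2.3] tilt [ 0.066 -0.033 -0.997] w 14.0
red flange centroid 230.6015625 235.246875 640.0
```

Request:
{"fn": "arm_command", "kwargs": {"deltas": [[0,0,0,0],[0,0,0,0],[0,0,0,0]]}}

```text
clock: 21.07
eef_pos: [559.9, -201.9, 275.5]
tool_rot: [3.101, 0.145, 0.1]
wrist_force: [3.0, -6.2, -0.5]
width: 13.9
```

```bash
python3 jy.py
```

```text
t 21.07 est gap 27.7 grip [ 570.1 -207.1  120.9] F [ 3.  -6.2 -0.5] tilt [ 0.066 -0.033 -0.997] w 13.9
red flange centroid 230.6021840873635 235.24960998439937 641.0
```

Request:
{"fn": "arm_command", "kwargs": {"deltas": [[0,0,0,0],[0,0,0,0]]}}

```text
clock: 21.53
eef_pos: [559.9, -202.0, 275.5]
tool_rot: [3.101, 0.146, 0.099]
wrist_force: [3.1, -5.3, 0.3]
width: 13.7
```

Request:
{"fn": "arm_command", "kwargs": {"deltas": [[0,0,0,0],[0,0,0,0],[0,0,0,0],[0,0,0,0]], "hand": 0.55}}

```text
clock: 21.87
eef_pos: [559.9, -201.2, 275.5]
tool_rot: [3.102, 0.147, 0.099]
wrist_force: [0.2, 0.3, 0.4]
width: 47.0
```

```bash
python3 jy.py
```

```text
t 21.87 est gap 26.7 grip [ 570.1 -206.1  120.9] F [0.2 0.3 0.4] tilt [ 0.065 -0.032 -0.997] w 47.0
red flange centroid 230.60185185185185 235.2608024691358 648.0
```

Request:
{"fn": "arm_command", "kwargs": {"deltas": [[0.6,0.4,-10,0],[1.8,1.2,-30,0],[3.6,2.3,-60,0],[5,3.2,-85,0],[6,4,-100,0]]}}

```text
clock: 22.58
eef_pos: [560.2, -202.2, 379.8]
tool_rot: [3.099, 0.146, 0.107]
wrist_force: [-0.4, 0.5, -0.7]
width: 47.1
```

Request:
{"fn": "arm_command", "kwargs": {"deltas": [[0,30,0,0],[0,65,0,0],[0,100,0,0],[0,130,0,0],[0,140,0,0]]}}

```text
clock: 23.0
eef_pos: [571.4, -347.9, 386.4]
tool_rot: [3.093, 0.134, 0.107]
wrist_force: [0.2, -1.5, 0.3]
width: 46.8
```

```bash
python3 jy.py; python3 - <<'E'
from h import *
s=avg("scene",6);t=avg("top",4);cv2.imwrite("fs.png",s);cv2.imwrite("ft.png",t)
a=crop(s,125,285,185,310,3.1);b=crop(t,275,415,160,250,2.1);c=cv2.resize(t,(294,220));d=cv2.resize(s,(496,200))
o=np.zeros((600,800,3),np.uint8);o[:a.shape[0],:a.shape[1]]=a;o[:b.shape[0],500:500+b.shape[1]]=b[:,:300];o[195:415,500:794]=c;o[390:590,:496]=d
cv2.imwrite("pics/final.png",o)
E
```

```text
t 23.0 est gap 175.2 grip [ 582.3 -354.2  231.9] F [ 0.2 -1.5  0.3] tilt [ 0.071 -0.041 -0.997] w 46.8
red flange centroid 230.58157099697885 235.21601208459214 662.0
```

View pics/final.png

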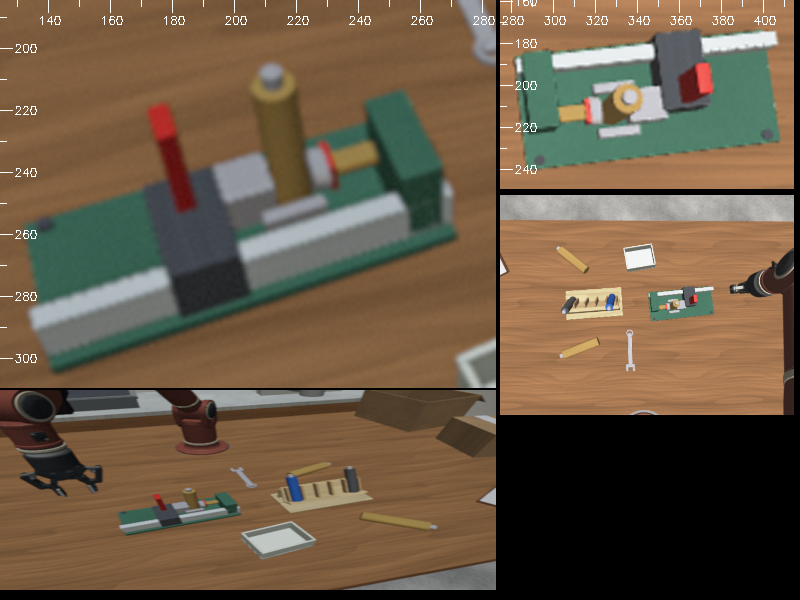

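In the final view the shaft stands upright in the channel at crop (280,130), between the jaw (245,190) and the anvil (322,165). The blue and dark shafts, tray and wrench have not moved, and the gripper is clear. I'll check the anvil in the top camera as well, then hand in.

```bash
python3 - <<'E'
from h import *
c=lambda y:np.array([556.2-.1058*y,-174.67+.9944*y,36.]); k=((proj("top",c(70))-proj("top",c(60)))/10)[0]
u=[]
for f in("t.png","ft.png"):
    h=cv2.cvtColor(cv2.imread(f),cv2.COLOR_BGR2HSV)[198:226,308:330]; d=np.minimum(h[...,0],180-h[...,0].astype(int)); w=np.clip(h[...,1].astype(float)-100,0,None)*(d<8)
    yy,xx=np.mgrid[198:226,308:330]; u.append(np.array([(xx*w).sum(),(yy*w).sum()])/w.sum())
print(u,k,"anvil mm (top cam)",((u[1]-u[0])@k/(k@k)).round(1)); print(job_done())
E
```

```text
[array([318.13206215, 212.54590395]), array([316.28054608, 212.66348123])] [-0.42820083  0.04958246] anvil mm (top cam) 4.3
the job is handed in; nothing more can be done
None
```

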